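Put the caliper and the wide scraper back in the shadow tray

ROBOT

A 6-joint arm with a two-finger parallel gripper is mounted at the origin on the work surface. World frame = base frame: x ahead of the robot, y to its left, z up, the work surface at z = 0. Lengths are in mm, angles in rad, forces in N, time in s.
With the tool pointing down it reaches from about 350 to 775 mm from the base axis. Payload 7.3 kg.
Tool frame: the origin (TCP) lies between the finger pads; the fingertips stand 14 mm ahead of it and the grasp point (between the pads) lies 5 mm behind it; y points along the fingers, z is the direction in which the jaws open and shut, and the axes are right-handed (so a half turn about y gives the same grasp; the last joint's range is limited). The gripper opens to 92 mm and grips with 3 to 60 N. Pads are 19 mm wide; open, the fingers measure 130 mm over their backs; the gripper's body (75 mm by 190 mm) begins 47 mm behind the grasp point.
Start: joints at [-1.467, 0.342, 1.524, -0, 1.275, -0.146], TCP at [129.807, -508.718, 240.741] pointing down, gripper open.
Joint ranges: [-2.53, 2.53], [-0.77, 2.02], [0.04, 2.7], [-1, 4.14], [0.28, 2.66], [-3.11, 3.11]. Speed limits (rad/s): [2.57, 2.57, 3.14, 3.14, 3.14, 3.14].

INTERFACE

Orientations are given as [roll, pitch, yaw] about the fixed x, y, z axes, in that order (R = Rz(yaw) Ry(pitch) Rx(roll)).
In Python, from plant import bot, vision, order gives the robot as it stands.
- The arm moves only by the tool apply_moves, never from a script. Its argument "rows" is a list of rows, each a list of 3 entries, a list of its own where there are three numbers: the shift along the tool's x, y, z in cm, then the turn about the tool's y in rad, then the finger opening in cm, from 0 to 9.18. A call has 1 to 5 rows; each row is the pose to reach, as a shift and turn from the pose measured when the call began, along the tool's axes at that moment; what a row does not reach only later rows make up. A row lasts 1/8 s, in which the tool goes at most 62.5 mm and 10.7 degrees, less where a joint would pass 70% of its speed; a pose out of reach is approached as far as the arm can. A call with a gripper value outside its range is refused whole. The fingers move at their own pace and stop on an object; the grip force is fixed at half the most. Time passes only in rows, so rows that repeat a pose let the fingers close. It gives the time, the measured TCP pose, the force and the opening at its end, in the units of the state.
- bot.get_obs(): the state, without advancing time (a new reading comes with each control period).
- vision.capture(name): name is "scene" or "top" or "wrist"; returns the picture (480x640x3 uint8, red, green, blue); there is no depth.
- vision.camera_info(name): a dict with "mtx" (3x3 intrinsics, pixels), "rvec" (rotation vector, rad) and "tvec" (3), from world to camera coordinates, as OpenCV has them. Camera axes: x right, y down, z forward; pixel columns grow to the right and rows downward; lengths in mm; the calibration is good to about 2 mm. A picture is of the moment at which its call begins: read the wrist's pose just before it. camera_info takes no time and is no camera call; for the wrist camera it gives the pose at the moment of the call.
- order.close_job(): hands the job in, once; it reports no verdict.
The state is a dict: "time": time; "joint_positions": joint angles; "dq": joint speeds; "tau": joint torques, N m; "tool_pos": TCP position; "tcp_rot": TCP orientation; "contact_force": force on the tool from outside, world axes, zero at the start; "moment": the same for the moment, N m; "grip_width": finger opening in mm.
Only numpy, scipy, OpenCV 4.12 (cv2) and the standard library are available. Lean on these libraries where they do the work, as an engineer would, in place of code of your own. Each camera call takes 0.05 s, during which the arm holds its last target.

TASK

Tidy the repair bench: put the digital caliper and the red-handled wide scraper back in the shadow tray. Lay each one, display or handle upwards, flat and fully down in the cut-out of its own shape, without dropping it in from a height.

Things in the scene. Friction and masses are not known exactly. Their poses are not given: they have to be found in the camera images.
- caliper_center (a point): Digital caliper, flat: centre of its black display housing (58 x 30 x 18 mm along x, y, z), half-way up, 9 mm above its support. Grasp here across the 30 mm (own y). A 14 mm wide steel beam runs along x from 90 mm behind (-x) to 47 mm ahead; the long jaws, 29 to 47 mm ahead, stick out 55 mm to +y (18 mm to -y).
- caliper: The caliper itself (0.16 kg, centre of mass near the housing's centre), same axes, z up; origin on the underside, 9 mm below caliper_center.
- scraper_center (a point): Red-handled wide scraper, flat: point on the handle's centre line, half-way up, 11 mm above its support. Grasp here across the handle: 24 mm wide (own y), 22 mm high, from 70 mm behind (-x) to 30 mm ahead. The steel blade is 64 mm wide, 4 mm thick and ends 85 mm ahead (+x).
- scraper: The red scraper itself (0.12 kg, centre of mass near scraper_center), same axes; origin on the underside, 11 mm below scraper_center. A similar scraper with a blue handle and a narrow blade is not part of the job.
- tray: Fixed shadow tray, black foam slab 210 x 276 mm (x, y), 18 mm high, with cut-outs 12 mm deep, yellow floor. Origin: centre of its underside, on the bench; z up. Its third cut-out already holds a spanner. Beside each grip place are finger scoops, as deep, 44 mm long in x, reaching 43 mm or more to either side in y.
- caliper_pocket (a point): Caliper's cut-out: point on its yellow floor, 6 mm above the bench, straight below where caliper_center belongs. Its x and y (horizontal) show where the caliper's own x (jaw end) and y (jaw tips) must point. About 10 mm of room all round and 10 degrees; it fits one way only.
- scraper_pocket (a point): Scraper's cut-out, a slot for the handle that widens for the blade at its +x end: point on its yellow floor, 6 mm above the bench, straight below where scraper_center belongs. Its x (horizontal) shows where the blade must point. About 10 mm of room all round and 10 degrees; it fits one way only.
Things that resemble listed ones, but are neither listed nor needed, are in the scene too. What is shaped like the scraper but purple or yellow is not meant.

How it is judged:
By the outcome, as a careful person would: the job done as asked, in the order asked, and still so for the second after the job is handed in, with the robot touching nothing.
It also fails if it takes over 58 s, if anything falls off the work surface, if the arm or the gripper's body presses on something with over 40 N, if the wrist force passes 120 N, or if a joint passes its speed limit or range.

## Working session

There is one attempt and no reset: what is moved stays moved. The work goes in short steps, Python scripts to look and compute and a tool call to move; the robot and the scene stay as the last step left them, time stands still between calls to the robot, and variables do not carry over. Pictures are saved under pics/ and viewed, and the job is handed in when it is done.

Besides the shell and the picture viewer there is one more tool, called after "Emit:" by a JSON object that holds its "name" and its "arguments". apply_moves: Moves the arm, as the interface text tells. Its arguments: {"type":"object","properties":{"rows":{"type":"array","items":{"type":"array"}}},"required":["rows"]}

```bash
ls; mkdir -p pics; python3 - <<'E'
from plant import bot, vision, order
import cv2
print(bot.get_obs())
for n in ("scene","top"):
    im=vision.capture(n); cv2.imwrite(f"pics/{n}0.png",im[:,:,::-1]); print(vision.camera_info(n))
E
```

```text
pics
{'time': 0.0, 'joint_positions': array([-1.46702726e+00,  3.42695980e-01,  1.52502389e+00, -3.50710128e-05,
        1.27541271e+00, -1.45993940e-01]), 'dq': array([1.92037111e-04, 2.52930270e-04, 2.61312282e-04, 2.78417757e-05,
       1.84657434e-04, 2.63759959e-05]), 'tau': array([ 9.57908669e-04, -4.31235945e+01, -2.44217777e+01,  7.19769322e-02,
        5.58606035e-02, -1.18721473e-04]), 'tool_pos': array([ 129.73977644, -508.30849635,  240.0564364 ]), 'tcp_rot': array([-1.57232475e+00,  1.90843154e-04, -2.89181956e+00]), 'contact_force': array([0.44707833, 1.08798857, 0.34315615]), 'moment': array([ 0.03631383, -0.02603496,  0.04052782]), 'grip_width': 91.78468560099643}
{'mtx': array([[566.78480282,   0.        , 322.7500641 ],
       [  0.        , 566.78480282, 245.98388396],
       [  0.        ,   0.        ,   1.        ]]), 'rvec': array([ 1.18686045,  2.30542898, -1.0047685 ]), 'tvec': array([ 297.51197913, -160.23054516, 1290.67944805])}
{'mtx': array([[615.71507692,   0.        , 328.37851376],
       [  0.        , 615.71507692, 240.16195925],
       [  0.        ,   0.        ,   1.        ]]), 'rvec': array([ 2.13810941, -2.1919489 ,  0.11757982]), 'tvec': array([ -83.81898328,  411.33488254, 1490.53429633])}
```

View pics/top0.png

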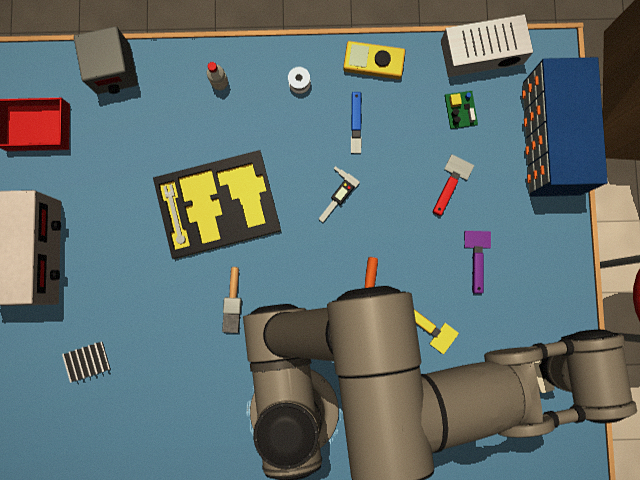

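View pics/scene0.png

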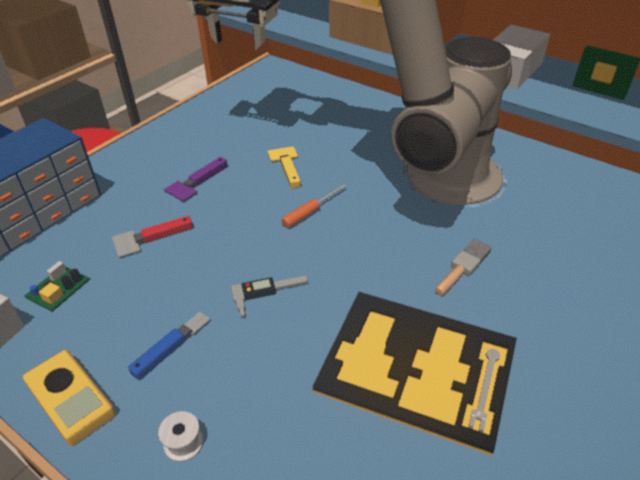

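Top-view candidates:
- **Scraper:** red handle with wide blade at (450,187); purple at (478,262), yellow at (436,330), blue narrow at (356,122), wooden one at (232,300) and orange screwdriver at (371,272). I choose the red one at (450,187).
- **Caliper:** only (341,193). The spanner at (174,213) stays in the tray.

Next, a close crop of each.

```bash
python3 - <<'E'
import cv2,numpy as np
t=cv2.imread("pics/top0.png")
a=cv2.resize(t[145:265,145:290],None,fx=4,fy=4,interpolation=cv2.INTER_CUBIC)
b=cv2.resize(t[145:235,305:375],None,fx=5,fy=5,interpolation=cv2.INTER_CUBIC)
c=cv2.resize(t[145:235,420:485],None,fx=5,fy=5,interpolation=cv2.INTER_CUBIC)
cv2.imwrite("pics/a.png",a);cv2.imwrite("pics/bc.png",np.hstack([b,c]))
E
```

```text
(no output)
```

View pics/a.png

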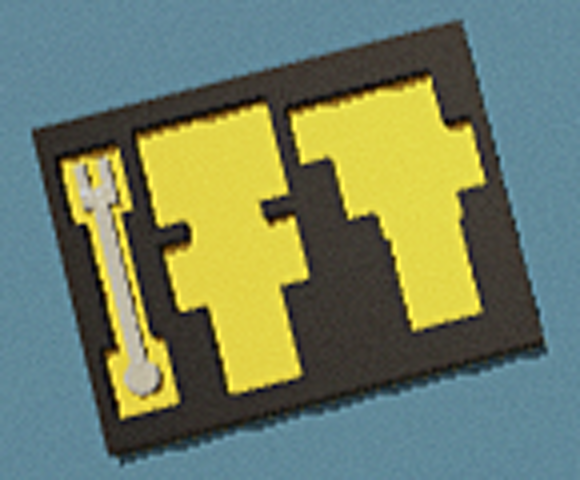

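View pics/bc.png

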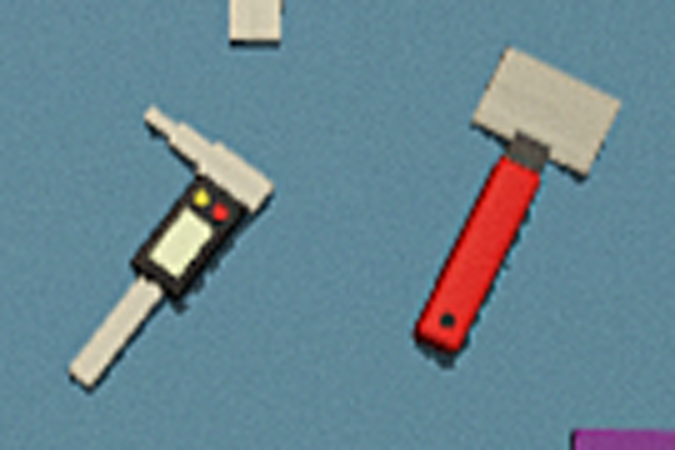

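The crops confirm both: caliper display up, long jaws toward upper left; red handle with a wide steel blade. In the tray, the middle cut-out is the scraper's and the right one the caliper's, both with +x roughly up in the image.

```bash
cat > h.py <<'E'
import cv2,numpy as np
from scipy.spatial.transform import Rotation as R
def cast(info,px,z):
    K=info['mtx'];Rm=cv2.Rodrigues(info['rvec'])[0];t=np.asarray(info['tvec']).reshape(3)
    px=np.atleast_2d(np.asarray(px,float)); d=np.linalg.solve(K,np.c_[px,np.ones(len(px))].T)
    d=(Rm.T@d).T; c=-Rm.T@t
    return c+d*((z-c[2])/d[:,2])[:,None]
def proj(info,P):
    return cv2.projectPoints(np.asarray(P,float).reshape(-1,3),info['rvec'],info['tvec'],info['mtx'],None)[0].reshape(-1,2)
def masks(im):
    h=cv2.cvtColor(im,cv2.COLOR_RGB2HSV)
    red=((h[...,0]<6)|(h[...,0]>174))&(h[...,1]>150)&(h[...,2]>100)
    yel=(abs(h[...,0].astype(int)-28)<6)&(h[...,1]>120)&(h[...,2]>110)
    dark=(h[...,2]<75)&(h[...,1]<140)
    return [m.astype(np.uint8)*255 for m in (red,yel,dark)]
def cs(m,amin):
    c=cv2.findContours(m,cv2.RETR_EXTERNAL,cv2.CHAIN_APPROX_NONE)[0]
    return [k for k in c if cv2.contourArea(k)>amin]
E
python3 - <<'E'
from plant import bot, vision
from h import *
im=cv2.imread("pics/top0.png")[:,:,::-1].copy(); I=vision.camera_info("top")
r,y,d=masks(im)
for nm,m,z in (("red",r,22),("yel",y,6),("dark",d,18)):
    for c in cs(m,60):
        b=cv2.boundingRect(c)
        if not(145<b[0]<470 and 140<b[1]<230): continue
        P=cast(I,c.reshape(-1,2),z)[:,:2].astype(np.float32)
        print(nm,b,cv2.minAreaRect(P))
w=vision.capture("wrist"); cv2.imwrite("pics/w0.png",w[:,:,::-1])
Iw=vision.camera_info("wrist"); o=bot.get_obs()
Rm=cv2.Rodrigues(Iw['rvec'])[0]; print("cam",-Rm.T@np.array(Iw['tvec']).reshape(3)); print(Rm,Iw['mtx'])
print(o['tool_pos'],R.from_euler('xyz',o['tcp_rot']).as_matrix())
E
```

```text
red (434, 176, 24, 39) ((514.02490234375, -386.6141357421875), (22.085786819458008, 99.35904693603516), 61.43366622924805)
yel (161, 182, 29, 68) ((482.8606262207031, 288.4011535644531), (167.06834411621094, 38.189395904541016), 13.440781593322754)
yel (179, 171, 43, 73) ((500.5341491699219, 217.5592498779297), (174.94715881347656, 85.0333251953125), 13.129414558410645)
yel (218, 164, 49, 64) ((525.7020263671875, 111.38043212890625), (154.77059936523438, 109.7823257446289), 13.822638511657715)
dark (331, 180, 25, 27) ((526.8995971679688, -132.11221313476562), (34.16874313354492, 61.17845153808594), 50.95375442504883)
dark (153, 151, 129, 110) ((505.1671447753906, 180.603515625), (216.42213439941406, 277.38470458984375), 13.28923511505127)
cam [ 209.63257963 -489.43886356  383.65273729]
[[ 0.24727835 -0.96894277 -0.0018232 ]
 [-0.92311002 -0.23615268  0.30347948]
 [-0.2944848  -0.0733609  -0.95283623]] [[335.01267384   0.         321.76033773]
 [  0.         335.01267384 245.11601296]
 [  0.           0.           1.        ]]
[ 129.775467   -508.43229311  240.21478575] [[-9.68965941e-01 -1.20741752e-04  2.47194238e-01]
 [-2.47194217e-01  1.11111531e-03 -9.68965316e-01]
 [-1.57666732e-04 -9.99999375e-01 -1.10647955e-03]]
```

View pics/w0.png

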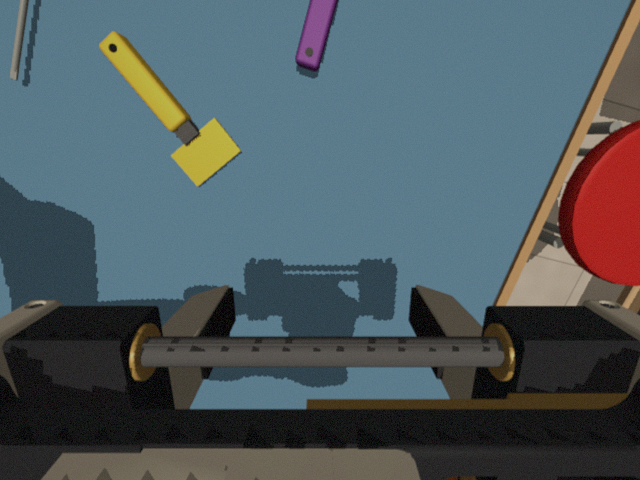

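```bash
cat >> h.py <<'E'
def plan(o,P,az):
    """tool shift (cm) & turn to TCP at P with jaw axis at world angle az (deg)"""
    Rt=R.from_euler('xyz',o['tcp_rot']).as_matrix()
    s=Rt.T@(np.asarray(P,float)-o['tool_pos'])/10
    a0=np.degrees(np.arctan2(Rt[1,2],Rt[0,2])); da=(az-a0+180)%360-180
    print("tcp",o['tool_pos'].round(1),"az",a0.round(1),"F",o['contact_force'].round(1),"w",round(o['grip_width'],1),"t",round(o['time'],2))
    print("shift cm",s.round(2),"turn",round(-np.radians(da),3)); return s
E
python3 - <<'E'
from plant import bot, vision
from h import *
o=bot.get_obs(); Iw=vision.camera_info("wrist")
t=o['tool_pos']; print(proj(Iw,[[t[0],t[1],18],[t[0]+78,t[1]+20,18],[t[0]+40,t[1]+10,18]]))
plan(o,[527,-132,200],-129)
E
```

```text
[[321.15304213 215.71213281]
 [321.02298367 139.97667394]
 [321.31926836 178.21475223]]
tcp [ 129.8 -508.4  240.2] az -75.7 F [-0.4  0.3 -0.1] w 91.6 t 0.15
shift cm [-47.79   4.06 -26.65] turn 0.93
```

Emit:
{"name": "apply_moves", "arguments": {"rows": [[[-5.2, 0, -3], 0.1, 9.1], [[-10.4, 0, -6], 0.2, 9.1], [[-15.6, 0, -9], 0.3, 9.1], [[-20.8, 0, -12], 0.4, 9.1], [[-26, 0, -15], 0.5, 9.1]]}}

```text
time: 0.78
tool_pos: [345.7, -297.3, 240.4]
tcp_rot: [-1.572, -0.0, 2.888]
contact_force: [0.3, -0.7, 0.1]
grip_width: 91.1
```

```bash
python3 - <<'E'
from plant import bot
from h import *
plan(bot.get_obs(),[527,-132,200],-129)
E
```

```text
tcp [ 345.7 -297.3  240.4] az -104.5 F [ 0.3 -0.7  0.1] w 91.1 t 0.78
shift cm [-13.4    4.06 -20.55] turn 0.427
```

Emit:
{"name": "apply_moves", "arguments": {"rows": [[[-3.4, 1, -5], 0.1, 9], [[-6.8, 2, -10], 0.2, 8], [[-10, 3, -15], 0.3, 7], [[-13.4, 4, -20.5], 0.42, 6], [[-13.4, 4, -20.5], 0.42, 6]]}}

```text
time: 1.4
tool_pos: [528.4, -129.1, 199.2]
tcp_rot: [-1.572, -0.003, 2.472]
contact_force: [-0.7, 0.1, 0.0]
grip_width: 60.6
```

```bash
python3 - <<'E'
from plant import bot, vision
from h import *
o=bot.get_obs(); I=vision.camera_info("wrist")
w=vision.capture("wrist"); cv2.imwrite("pics/w1.png",w[:,:,::-1]); np.savez("w1.npz",**I)
plan(o,[527,-132,200],-129)
d=masks(w)[2]
for c in cs(d,300):
    P=cast(I,c.reshape(-1,2),18)[:,:2].astype(np.float32)
    print(cv2.boundingRect(c),cv2.minAreaRect(P))
E
```

```text
tcp [ 528.4 -129.1  199.2] az -128.4 F [-0.7  0.1  0. ] w 60.6 t 1.4
shift cm [-0.07 -0.08  0.32] turn 0.011
(0, 256, 640, 224) ((382.7766418457031, -10.512603759765625), (838.251220703125, 310.6637268066406), 51.6600341796875)
(307, 192, 32, 58) ((530.7552490234375, -132.652099609375), (30.311697006225586, 58.37250518798828), 50.75360107421875)
(19, 14, 35, 53) ((802.2411499023438, -38.05938720703125), (24.689987182617188, 41.21889877319336), 26.170818328857422)
```

View pics/w1.png

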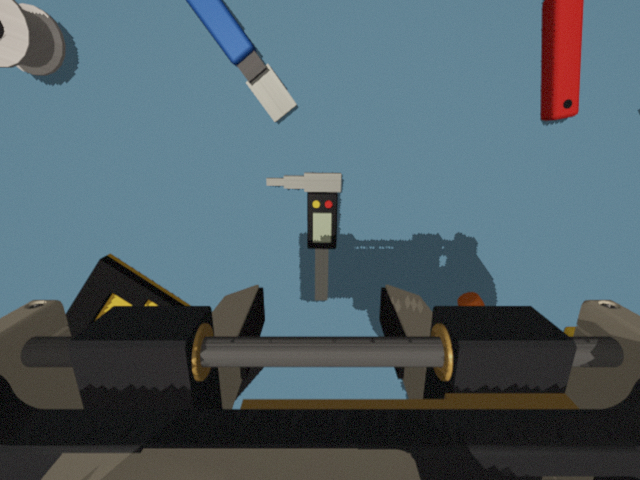

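The caliper sits at (322,220), its housing measured as 30.3 x 58.4 mm, so the fit is good. Its centre is (530.8,-132.7), with long jaws to the left (own +y) and yaw -39.25°.

```bash
python3 - <<'E'
from plant import bot
from h import *
plan(bot.get_obs(),[530.8,-132.7,16.5],-129.2)
E
```

```text
tcp [ 527.5 -130.5  199.5] az -128.4 F [0.2 0.1 0.1] w 60.3 t 1.45
shift cm [-0.44 18.3  -0.03] turn 0.014
```

Emit:
{"name": "apply_moves", "arguments": {"rows": [[[-0.2, 4, 0], 0.01, 6], [[-0.4, 9, 0], 0.014, 6], [[-0.4, 13, 0], 0.014, 6], [[-0.4, 15, 0], 0.014, 6], [[-0.4, 15, 0], 0.014, 6]]}}

```text
time: 2.08
tool_pos: [528.7, -133.6, 48.4]
tcp_rot: [-1.57, -0.006, 2.457]
contact_force: [-0.2, 0.6, 0.9]
grip_width: 60.3
```

```bash
python3 - <<'E'
from plant import bot
from h import *
for i in range(2): plan(bot.get_obs(),[530.8,-132.7,16.5],-129.2)
E
```

```text
tcp [ 528.7 -133.6   48.4] az -129.2 F [-0.2  0.6  0.9] w 60.3 t 2.08
shift cm [-0.12  3.19 -0.2 ] turn -0.001
tcp [ 528.7 -133.6   48.4] az -129.2 F [-0.2  0.6  0.9] w 60.3 t 2.08
shift cm [-0.12  3.19 -0.2 ] turn -0.001
```

Emit:
{"name": "apply_moves", "arguments": {"rows": [[[-0.1, 1.6, -0.2], 0, 6], [[-0.1, 2.6, -0.2], 0, 6], [[-0.1, 3.1, -0.2], 0, 6], [[-0.1, 3.1, -0.2], 0, 4], [[-0.1, 3.1, -0.2], 0, 2]]}}

```text
time: 2.7
tool_pos: [530.9, -132.6, 17.7]
tcp_rot: [-1.57, -0.005, 2.457]
contact_force: [0.0, 0.4, 0.4]
grip_width: 44.8
```

Emit:
{"name": "apply_moves", "arguments": {"rows": [[[0, 0, 0], 0, 2], [[0, 0, 0], 0, 2], [[0, 0, 0], 0, 2], [[0, 0, 0], 0, 2]]}}

```text
time: 3.2
tool_pos: [531.2, -132.6, 18.1]
tcp_rot: [-1.57, -0.004, 2.457]
contact_force: [0.1, 0.1, 4.1]
grip_width: 29.8
```

Gripped at 29.8 mm. Lifting and heading to the pocket.

Emit:
{"name": "apply_moves", "arguments": {"rows": [[[0, -2, 0], 0, 2], [[0, -5, 0], 0, 2], [[0, -9, 0], 0, 2], [[0, -13, 0], 0, 2], [[0, -15, 0], 0, 2]]}}

```text
time: 3.82
tool_pos: [532.1, -133.2, 170.0]
tcp_rot: [-1.571, -0.002, 2.457]
contact_force: [-0.0, -0.4, -1.3]
grip_width: 29.6
```

```bash
python3 - <<'E'
from plant import bot
from h import *
plan(bot.get_obs(),[530,70,200],-76.5)
E
```

```text
tcp [ 532.1 -133.2  170. ] az -129.2 F [-0.  -0.4 -1.3] w 29.6 t 3.83
shift cm [ 13.02  -2.97 -15.61] turn -0.92
```

Emit:
{"name": "apply_moves", "arguments": {"rows": [[[2.6, -0.6, -3], -0.17, 2], [[5.2, -1.2, -6], -0.34, 2], [[7.8, -2, -9], -0.51, 2], [[10.4, -2.5, -12.5], -0.68, 2], [[13, -3, -15.6], -0.85, 2]]}}

```text
time: 4.45
tool_pos: [529.7, 71.1, 200.0]
tcp_rot: [-1.573, -0.002, -2.971]
contact_force: [0.6, -0.6, -1.2]
grip_width: 29.6
```

```bash
python3 - <<'E'
from plant import bot
from h import *
plan(bot.get_obs(),[530,70,200],-76.5)
E
```

```text
tcp [529.7  71.1 200. ] az -80.2 F [ 0.6 -0.6 -1.2] w 29.6 t 4.45
shift cm [-0.02 -0.    0.11] turn -0.065
```

Emit:
{"name": "apply_moves", "arguments": {"rows": [[[0, 0, 0], -0.065, 2], [[0, 0, 0], -0.065, 2]]}}

```text
time: 4.7
tool_pos: [529.2, 71.5, 199.5]
tcp_rot: [-1.573, -0.004, -2.905]
contact_force: [0.2, 0.2, -1.2]
grip_width: 29.7
```

```bash
python3 - <<'E'
from plant import bot, vision
from h import *
o=bot.get_obs(); I=vision.camera_info("wrist")
w=vision.capture("wrist"); cv2.imwrite("pics/w2.png",w[:,:,::-1])
print(o['tool_pos'])
for c in cs(masks(w)[1],300):
    P=cast(I,c.reshape(-1,2),6)[:,:2].astype(np.float32)
    print(cv2.boundingRect(c),cv2.minAreaRect(P))
print(proj(I,[[549.2,105.7,6],[493.2,215.9,6]]))
E
```

```text
[529.17850902  71.54238166 199.49151092]
(223, 136, 115, 89) ((559.3428344726562, 118.9561996459961), (86.83749389648438, 109.63514709472656), 14.845158576965332)
(71, 131, 63, 160) ((481.4561767578125, 290.3547058105469), (166.5321044921875, 33.43046569824219), 13.339579582214355)
(122, 126, 96, 168) ((499.4395446777344, 217.86129760742188), (174.69400024414062, 82.95990753173828), 13.324187278747559)
[[292.84097382 194.57715469]
 [177.31692973 222.14734936]]
```

View pics/w2.png

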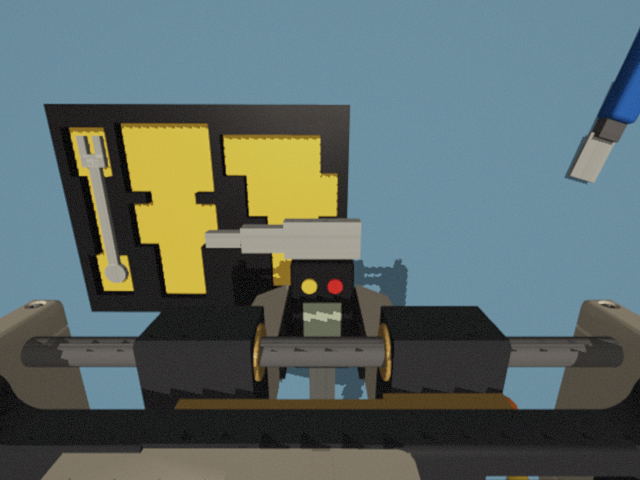

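```bash
python3 - <<'E'
from plant import bot, vision
from h import *
I=vision.camera_info("wrist")
P=cast(I,[(338,175),(337,217),(247,176),(248,216),(224,137),(320,137),(224,175)],6)
a=np.radians(13.4);Rz=np.array([[np.cos(a),-np.sin(a)],[np.sin(a),np.cos(a)]])
print((P[:,:2]-[549.2,105.7])@Rz)
E
python3 - <<'E'
import cv2
w=cv2.imread("pics/w2.png"); cv2.imwrite("pics/w2c.png",cv2.resize(w[120:240,200:360],None,fx=5,fy=5,interpolation=cv2.INTER_NEAREST))
E
```

```text
[[ 19.53890717 -45.71422857]
 [-22.95566604 -45.35785981]
 [ 18.45560557  44.40151639]
 [-22.04454066  46.11140424]
 [ 55.20282718  63.93990742]
 [ 55.28761603 -27.93686786]
 [ 19.40331298  67.11546506]]
```

View pics/w2c.png

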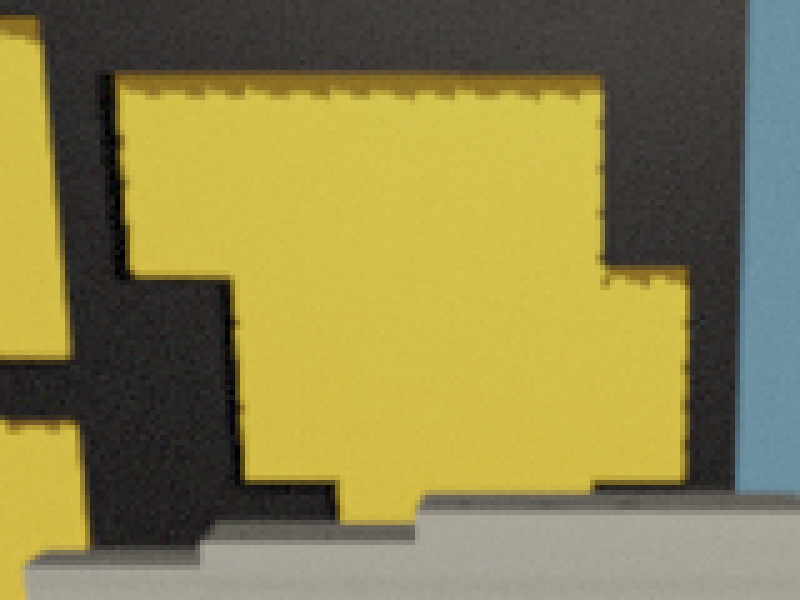

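```bash
python3 - <<'E'
from plant import bot
from h import *
plan(bot.get_obs(),[548,105.5,65],-76.6)
E
```

```text
tcp [529.3  71.1 199.5] az -76.5 F [ 0.3 -0.8 -1.7] w 29.9 t 4.75
shift cm [-2.67 13.45 -2.89] turn 0.001
```

Emit:
{"name": "apply_moves", "arguments": {"rows": [[[-1.4, 1, -1.5], 0, 2], [[-2.7, 4.5, -2.9], 0, 2], [[-2.7, 9, -2.9], 0, 2], [[-2.7, 13.4, -2.9], 0, 2], [[-2.7, 13.4, -2.9], 0, 2]]}}

```text
time: 5.38
tool_pos: [545.9, 105.8, 61.8]
tcp_rot: [-1.574, -0.012, -2.908]
contact_force: [-0.1, -0.4, -1.3]
grip_width: 29.5
```

```bash
python3 - <<'E'
from plant import bot, vision
from h import *
o=bot.get_obs();plan(o,[548,105.5,24],-76.6)
I=vision.camera_info("wrist")
w=vision.capture("wrist"); cv2.imwrite("pics/w3.png",w[:,:,::-1])
E
```

```text
tcp [545.9 105.8  61.8] az -76.6 F [-0.1 -0.4 -1.3] w 29.5 t 5.38
shift cm [-0.24  3.78  0.09] turn -0.0
```

View pics/w3.png

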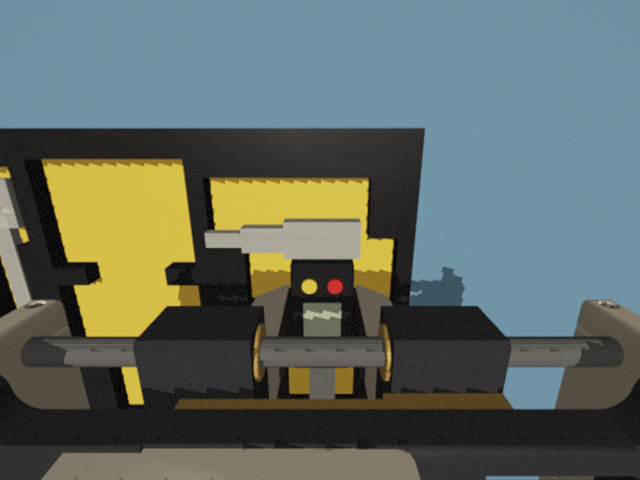

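The caliper is over its cut-out, parallel to it, with margins on all sides. Lowering gently.

Emit:
{"name": "apply_moves", "arguments": {"rows": [[[-0.2, 1, 0.1], 0, 2], [[-0.2, 2, 0.1], 0, 2], [[-0.2, 2.8, 0.1], 0, 2], [[-0.2, 3.2, 0.1], 0, 2], [[-0.2, 3.4, 0.1], 0, 2]]}}

```text
time: 6.05
tool_pos: [549.7, 105.3, 30.2]
tcp_rot: [-1.573, -0.007, -2.908]
contact_force: [1.2, -0.6, -1.0]
grip_width: 29.5
```

```bash
python3 - <<'E'
from plant import bot
from h import *
plan(bot.get_obs(),[548,105.5,24],-76.6)
E
```

```text
tcp [549.7 105.3  30.2] az -76.6 F [ 1.2 -0.6 -1. ] w 29.5 t 6.05
shift cm [ 0.16  0.62 -0.05] turn -0.0
```

Emit:
{"name": "apply_moves", "arguments": {"rows": [[[0.1, 0.3, 0], 0, 2], [[0.1, 0.5, 0], 0, 2], [[0.1, 0.6, 0], 0, 2], [[0.1, 0.6, 0], 0, 2]]}}

```text
time: 6.55
tool_pos: [548.8, 105.1, 24.3]
tcp_rot: [-1.573, -0.007, -2.908]
contact_force: [0.1, 0.2, -1.9]
grip_width: 29.6
```

Emit:
{"name": "apply_moves", "arguments": {"rows": [[[0, 0.1, 0], 0, 2], [[0, 0.1, 0], 0, 2]]}}

```text
time: 6.8
tool_pos: [548.8, 105.1, 24.1]
tcp_rot: [-1.573, -0.006, -2.908]
contact_force: [-3.7, 0.2, 6.4]
grip_width: 29.8
```

Floor contact at 6 N. Releasing with a small opening so the fingers stay inside the scoops.

Emit:
{"name": "apply_moves", "arguments": {"rows": [[[0, 0, 0], 0, 4], [[0, 0, 0], 0, 4], [[0, -0.3, 0], 0, 4], [[0, -1.5, 0], 0, 4], [[0, -4, 0], 0, 4]]}}

```text
time: 7.42
tool_pos: [548.5, 105.1, 64.3]
tcp_rot: [-1.574, -0.008, -2.908]
contact_force: [0.0, 0.8, -0.0]
grip_width: 40.5
```

Emit:
{"name": "apply_moves", "arguments": {"rows": [[[0, -4, 0], 0, 6], [[0, -8, 0], 0, 8], [[0, -12, 0], 0, 8], [[0, -14, 0], 0, 8], [[0, -14, 0], 0, 8]]}}

```text
time: 8.05
tool_pos: [550.6, 105.0, 206.7]
tcp_rot: [-1.573, -0.003, -2.908]
contact_force: [-0.6, -0.3, -1.0]
grip_width: 79.4
```

```bash
python3 - <<'E'
from plant import bot, vision
from h import *
o=bot.get_obs(); I=vision.camera_info("wrist")
w=vision.capture("wrist"); cv2.imwrite("pics/w4.png",w[:,:,::-1])
plan(o,[531.6,-396.2,200],-118.6)
for c in cs(masks(w)[1],300):
    P=cast(I,c.reshape(-1,2),6)[:,:2].astype(np.float32)
    print(cv2.boundingRect(c),cv2.minAreaRect(P))
E
```

```text
tcp [550.6 105.  206.7] az -76.6 F [-0.6 -0.3 -1. ] w 79.4 t 8.05
shift cm [13.45  0.62 48.32] turn 0.733
(255, 167, 109, 101) ((548.0581665039062, 116.4786605834961), (107.65792083740234, 110.47196960449219), 13.412946701049805)
(110, 162, 56, 144) ((484.9118347167969, 290.69439697265625), (159.48403930664062, 34.8203010559082), 13.353010177612305)
(158, 157, 91, 149) ((504.63018798828125, 218.62802124023438), (164.24058532714844, 84.20075988769531), 13.37419605255127)
```

View pics/w4.png

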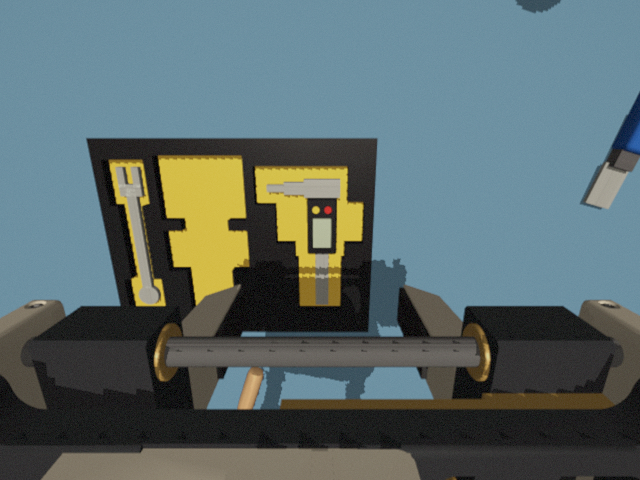

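The caliper lies flat in its cut-out (housing at (321,225)) with yellow margin all round. Now the scraper.

Emit:
{"name": "apply_moves", "arguments": {"rows": [[[1.5, 0, 5.5], 0.14, 8], [[3, 0, 11], 0.28, 8], [[4.5, 0, 16.5], 0.42, 7], [[6, 0, 22], 0.56, 6], [[7.5, 0, 27.5], 0.7, 6]]}}

```text
time: 8.72
tool_pos: [539.6, -181.5, 203.3]
tcp_rot: [-1.569, -0.009, 2.671]
contact_force: [0.7, -0.9, -0.7]
grip_width: 60.7
```

```bash
python3 - <<'E'
from plant import bot
from h import *
plan(bot.get_obs(),[531.6,-396.2,200],-118.6)
E
```

```text
tcp [ 539.6 -181.5  203.3] az -117.0 F [ 0.7 -0.9 -0.7] w 60.7 t 8.72
shift cm [-9.03  0.29 19.5 ] turn 0.028
```

Emit:
{"name": "apply_moves", "arguments": {"rows": [[[-2.3, 0, 5], 0.03, 6], [[-4.6, 0, 10], 0.03, 6], [[-7, 0.2, 15], 0.03, 6], [[-9, 0.3, 19.5], 0.03, 6], [[-9, 0.3, 19.5], 0.03, 6]]}}

```text
time: 9.35
tool_pos: [529.5, -399.1, 197.1]
tcp_rot: [-1.568, -0.012, 2.636]
contact_force: [1.0, -0.5, -0.7]
grip_width: 60.0
```

```bash
python3 - <<'E'
from plant import bot, vision
from h import *
o=bot.get_obs(); I=vision.camera_info("wrist")
w=vision.capture("wrist"); cv2.imwrite("pics/w5.png",w[:,:,::-1])
for c in cs(masks(w)[0],500):
    P=cast(I,c.reshape(-1,2),22)[:,:2].astype(np.float32)
    print(cv2.boundingRect(c),cv2.minAreaRect(P))
plan(o,[531.6,-396.2,200],-118.6)
E
```

```text
(305, 193, 24, 94) ((516.2315673828125, -387.7124328613281), (22.517873764038086, 97.11746978759766), 61.39120864868164)
tcp [ 529.5 -399.1  197.1] az -119.0 F [ 1.  -0.5 -0.7] w 60.0 t 9.35
shift cm [-0.03 -0.29 -0.36] turn -0.006
```

View pics/w5.png

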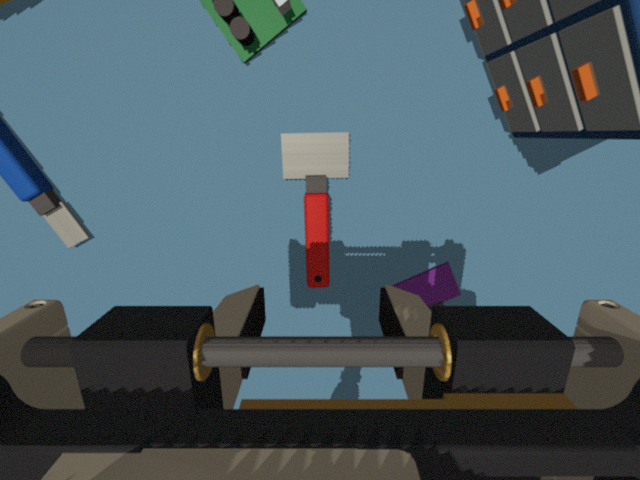

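The red scraper is at (317,240) with its wide steel blade upward (its +x), and nothing is within finger reach; the purple one is about 80 mm to the right.

```bash
python3 - <<'E'
from plant import bot
from h import *
plan(bot.get_obs(),[532.9,-396.8,45],-118.6)
E
```

```text
tcp [ 530.1 -397.   197.5] az -118.8 F [-0.5  0.4 -0.2] w 60.3 t 9.4
shift cm [-0.43 15.24 -0.17] turn -0.004
```

Emit:
{"name": "apply_moves", "arguments": {"rows": [[[-0.2, 4, 0], 0, 6], [[-0.4, 9, -0.2], 0, 6], [[-0.4, 13, -0.2], 0, 6], [[-0.4, 15, -0.2], 0, 6], [[-0.4, 15, -0.2], 0, 6]]}}

```text
time: 10.02
tool_pos: [532.0, -393.8, 45.1]
tcp_rot: [-1.571, -0.018, 2.64]
contact_force: [-0.5, 0.8, -0.5]
grip_width: 60.1
```

```bash
python3 - <<'E'
from plant import bot
from h import *
plan(bot.get_obs(),[532.9,-396.8,17],-118.6)
E
```

```text
tcp [ 532.  -393.8   45.1] az -118.8 F [-0.5  0.8 -0.5] w 60.1 t 10.03
shift cm [-0.28  2.8   0.22] turn -0.003
```

Emit:
{"name": "apply_moves", "arguments": {"rows": [[[-0.2, 1.4, 0.2], 0, 6], [[-0.3, 2.4, 0.2], 0, 6], [[-0.3, 2.8, 0.2], 0, 6], [[-0.3, 2.8, 0.2], 0, 6], [[-0.3, 2.8, 0.2], 0, 4]]}}

```text
time: 10.65
tool_pos: [533.5, -397.0, 17.5]
tcp_rot: [-1.571, -0.017, 2.64]
contact_force: [-0.3, 0.2, 0.0]
grip_width: 53.9
```

```bash
python3 - <<'E'
from plant import bot
from h import *
o=bot.get_obs();plan(o,[532.9,-396.8,17],-118.6);print(o['tcp_rot'])
E
```

```text
tcp [ 533.5 -397.    17.5] az -118.8 F [-0.3  0.2  0. ] w 53.9 t 10.65
shift cm [0.06 0.05 0.01] turn -0.003
[-1.57080447 -0.01715251  2.63950504]
```

Emit:
{"name": "apply_moves", "arguments": {"rows": [[[0, 0, 0], 0, 1.5], [[0, 0, 0], 0, 1.5], [[0, 0, 0], 0, 1.5], [[0, 0, 0], 0, 1.5], [[0, 0, 0], 0, 1.5]]}}

```text
time: 11.28
tool_pos: [533.5, -397.0, 17.7]
tcp_rot: [-1.571, -0.017, 2.639]
contact_force: [0.4, 0.2, 1.8]
grip_width: 23.7
```

Emit:
{"name": "apply_moves", "arguments": {"rows": [[[0, -2, 0], 0, 1.5], [[0, -5, 0], 0, 1.5], [[0, -9, 0], 0, 1.5], [[0, -14, 0], 0, 1.5], [[0, -17, 0], 0, 1.5]]}}

```text
time: 11.9
tool_pos: [536.6, -398.9, 192.1]
tcp_rot: [-1.57, -0.012, 2.64]
contact_force: [0.1, -0.4, -1.9]
grip_width: 23.5
```

```bash
python3 - <<'E'
from plant import bot
from h import *
plan(bot.get_obs(),[475,150,200],-76.7)
E
```

```text
tcp [ 536.6 -398.9  192.1] az -118.8 F [ 0.1 -0.4 -1.9] w 23.5 t 11.9
shift cm [ 31.83  -0.45 -45.15] turn -0.734
```

Emit:
{"name": "apply_moves", "arguments": {"rows": [[[3.3, 0, -4.6], -0.1, 1.5], [[6.6, 0, -9.2], -0.2, 1.5], [[9.9, 0, -13.8], -0.3, 1.5], [[13.2, 0, -18.4], -0.4, 1.5], [[16.5, 0, -23], -0.5, 1.5]]}}

```text
time: 12.52
tool_pos: [502.4, -116.2, 195.2]
tcp_rot: [-1.575, -0.01, -3.141]
contact_force: [1.0, 0.7, -1.3]
grip_width: 24.1
```

```bash
python3 - <<'E'
from plant import bot
from h import *
plan(bot.get_obs(),[475,150,200],-76.7)
E
```

```text
tcp [ 502.4 -116.2  195.2] az -89.9 F [ 1.   0.7 -1.3] w 24.1 t 12.53
shift cm [  2.72  -0.33 -26.63] turn -0.231
```

Emit:
{"name": "apply_moves", "arguments": {"rows": [[[0.6, 0, -5.6], -0.06, 1.5], [[1.2, 0, -11.2], -0.12, 1.5], [[1.8, 0, -16.8], -0.18, 1.5], [[2.4, -0.2, -22.4], -0.23, 1.5], [[2.7, -0.3, -26.6], -0.23, 1.5]]}}

```text
time: 13.15
tool_pos: [474.6, 151.9, 201.1]
tcp_rot: [-1.577, -0.007, -2.909]
contact_force: [0.9, -0.2, -1.3]
grip_width: 23.6
```

```bash
python3 - <<'E'
from plant import bot, vision
from h import *
o=bot.get_obs(); I=vision.camera_info("wrist")
w=vision.capture("wrist"); cv2.imwrite("pics/w6.png",w[:,:,::-1])
plan(o,[493,216,65],-76.6)
for c in cs(masks(w)[1],300):
    P=cast(I,c.reshape(-1,2),6)[:,:2].astype(np.float32)
    print(cv2.boundingRect(c),cv2.minAreaRect(P))
print(proj(I,[[493,216,6]]))
E
```

```text
tcp [474.6 151.9 201.1] az -76.7 F [ 0.9 -0.2 -1.3] w 23.6 t 13.15
shift cm [-3.36 13.63 -5.73] turn -0.001
(315, 97, 117, 158) ((525.191650390625, 113.0271224975586), (154.46246337890625, 112.259033203125), 13.480484962463379)
(158, 91, 59, 170) ((481.8218688964844, 291.0469055175781), (166.97903442382812, 39.22365188598633), 13.294005393981934)
(211, 86, 96, 178) ((499.433349609375, 218.63844299316406), (174.39414978027344, 88.41464233398438), 13.2821683883667)
[[264.31560193 188.55289715]]
```

View pics/w6.png

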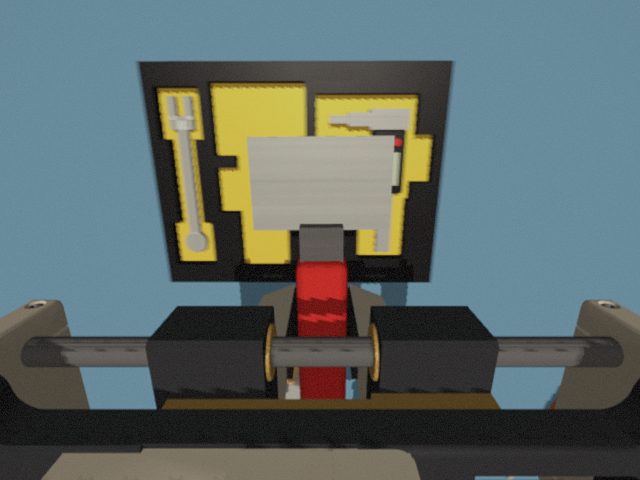

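Emit:
{"name": "apply_moves", "arguments": {"rows": [[[-1.6, 1, -2.8], 0, 1.5], [[-3.3, 3.5, -5.7], 0, 1.5], [[-3.3, 8, -5.7], 0, 1.5], [[-3.3, 12.5, -5.7], 0, 1.5], [[-3.3, 13.2, -5.7], 0, 1.5]]}}

```text
time: 13.82
tool_pos: [490.4, 219.2, 68.0]
tcp_rot: [-1.58, -0.011, -2.908]
contact_force: [0.6, -0.2, -1.5]
grip_width: 23.7
```

```bash
python3 - <<'E'
from plant import bot, vision
from h import *
o=bot.get_obs(); I=vision.camera_info("wrist")
plan(o,[492.4,216.3,24],-76.6)
w=vision.capture("wrist"); cv2.imwrite("pics/w7.png",w[:,:,::-1])
E
```

```text
tcp [490.4 219.2  68. ] az -76.6 F [ 0.6 -0.2 -1.5] w 23.7 t 13.82
shift cm [-0.17  4.39  0.37] turn 0.0
```

View pics/w7.png

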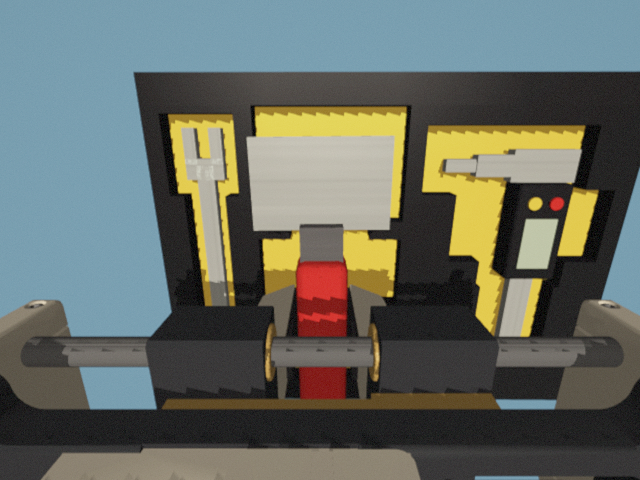

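The blade is over the wide part of the middle cut-out, about 4 mm too far left; I correct that while lowering.

Emit:
{"name": "apply_moves", "arguments": {"rows": [[[-0.2, 1, 0.35], 0, 1.5], [[-0.2, 2, 0.35], 0, 1.5], [[-0.2, 3, 0.35], 0, 1.5], [[-0.2, 3.6, 0.35], 0, 1.5], [[-0.2, 3.8, 0.35], 0, 1.5]]}}

```text
time: 14.5
tool_pos: [493.6, 216.8, 30.4]
tcp_rot: [-1.58, -0.009, -2.908]
contact_force: [0.2, 0.7, -0.6]
grip_width: 24.1
```

```bash
python3 - <<'E'
from plant import bot
from h import *
o=bot.get_obs();plan(o,[492.4,216.3,24],-76.6);print(o['tcp_rot'])
E
```

```text
tcp [493.6 216.8  30.4] az -76.6 F [ 0.2  0.7 -0.6] w 24.1 t 14.5
shift cm [0.12 0.64 0.02] turn -0.0
[-1.5798988  -0.00922886 -2.90774213]
```

Emit:
{"name": "apply_moves", "arguments": {"rows": [[[0.1, 0.3, 0], 0, 1.5], [[0.1, 0.5, 0], 0, 1.5], [[0.1, 0.6, 0], 0, 1.5], [[0.1, 0.6, 0], 0, 1.5]]}}

```text
time: 15.0
tool_pos: [492.6, 216.6, 24.5]
tcp_rot: [-1.58, -0.009, -2.908]
contact_force: [-0.5, -0.3, -1.5]
grip_width: 23.8
```

Emit:
{"name": "apply_moves", "arguments": {"rows": [[[0, 0.1, 0], 0, 1.5], [[0, 0.1, 0], 0, 1.5]]}}

```text
time: 15.25
tool_pos: [492.8, 216.7, 23.8]
tcp_rot: [-1.58, -0.009, -2.908]
contact_force: [0.0, -0.2, 2.3]
grip_width: 23.8
```

Emit:
{"name": "apply_moves", "arguments": {"rows": [[[0, 0.05, 0], 0, 1.5], [[0, 0.05, 0], 0, 1.5]]}}

```text
time: 15.5
tool_pos: [492.8, 216.7, 23.7]
tcp_rot: [-1.58, -0.008, -2.908]
contact_force: [-1.0, -0.6, 6.3]
grip_width: 23.7
```

Emit:
{"name": "apply_moves", "arguments": {"rows": [[[0, 0, 0], 0, 3.6], [[0, 0, 0], 0, 3.6], [[0, -0.3, 0], 0, 3.6], [[0, -1.5, 0], 0, 3.6], [[0, -4, 0], 0, 3.6]]}}

```text
time: 16.12
tool_pos: [492.7, 216.2, 64.0]
tcp_rot: [-1.58, -0.01, -2.908]
contact_force: [0.6, 0.6, 0.6]
grip_width: 35.6
```

Emit:
{"name": "apply_moves", "arguments": {"rows": [[[0, -4, 0], 0, 6], [[0, -8, 0], 0, 8], [[0, -12, 0], 0, 8], [[0, -16, 0], 0, 8], [[0, -16, 0], 0, 8]]}}

```text
time: 16.75
tool_pos: [496.2, 215.6, 228.1]
tcp_rot: [-1.58, -0.002, -2.908]
contact_force: [-0.1, 0.0, 0.3]
grip_width: 78.4
```

```bash
python3 - <<'E'
from plant import bot, vision
from h import *
o=bot.get_obs(); I=vision.camera_info("wrist")
w=vision.capture("wrist"); cv2.imwrite("pics/w8.png",w[:,:,::-1])
s=vision.capture("scene"); cv2.imwrite("pics/s8.png",cv2.resize(s[280:455,300:530],None,fx=3,fy=3,interpolation=cv2.INTER_CUBIC)[:,:,::-1])
print(o['tool_pos'],o['time'],o['contact_force'])
E
```

```text
[496.18813614 215.64992602 228.14246466] 16.75 [-0.10266722  0.03511435  0.30184472]
```

View pics/w8.png

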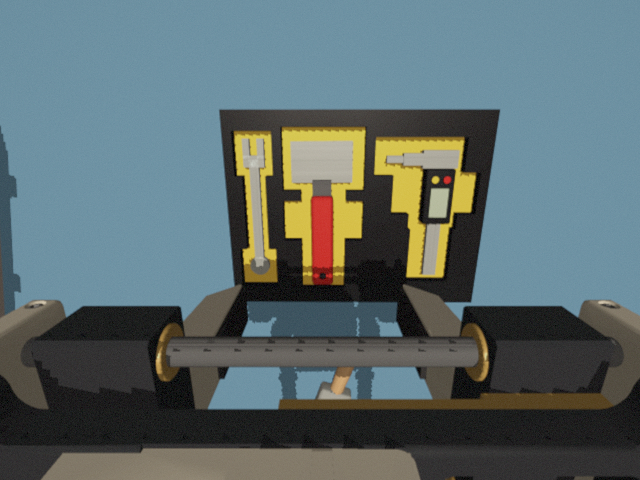

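View pics/s8.png

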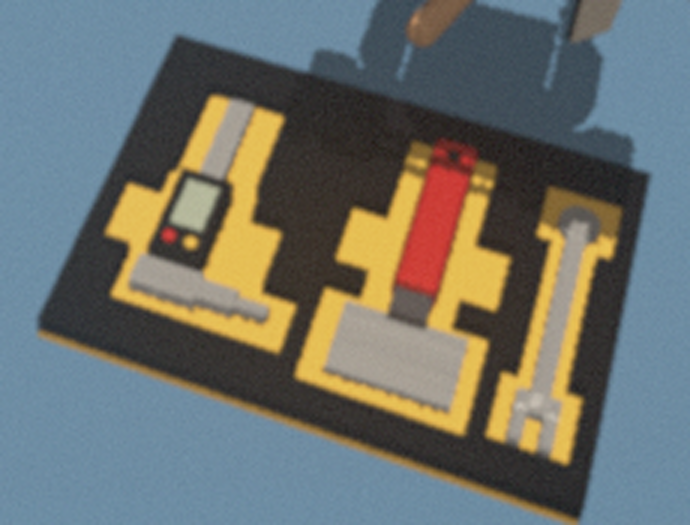

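The caliper looks clearly inside. The scraper's rear end appears close to the slot end, but both views come from the front, so I compute the true margin at the right heights.

```bash
python3 - <<'E'
from plant import bot, vision
from h import *
I=vision.camera_info("wrist"); w=cv2.imread("pics/w8.png")[:,:,::-1].copy()
a=np.radians(13.3);Rz=np.array([[np.cos(a),-np.sin(a)],[np.sin(a),np.cos(a)]])
rel=lambda P:((P[:,:2]-[492.4,216.3])@Rz)
r,y,d=masks(w)
for c in cs(r,300):
    P=cast(I,c.reshape(-1,2),28); q=rel(P); print("handle top",cv2.minAreaRect(P[:,:2].astype(np.float32)),q.min(0),q.max(0))
for c in cs(y,150):
    b=cv2.boundingRect(c); q=rel(cast(I,c.reshape(-1,2),6)); print(b,q.min(0).round(1),q.max(0).round(1))
h=cv2.cvtColor(w,cv2.COLOR_RGB2HSV); g=((h[...,1]<50)&(h[...,2]>110)).astype(np.uint8)*255
for c in cs(g,300):
    b=cv2.boundingRect(c)
    if 240<b[0]<470 and b[1]<260:
        for z in (10,): q=rel(cast(I,c.reshape(-1,2),z)); print("steel",b,q.min(0).round(1),q.max(0).round(1))
cv2.imwrite("pics/w8c.png",cv2.resize(w[100:310,215:505],None,fx=2.7,fy=2.7,interpolation=cv2.INTER_CUBIC)[:,:,::-1])
t=vision.capture("top"); cv2.imwrite("pics/t8.png",cv2.resize(t[145:265,145:290],None,fx=4,fy=4,interpolation=cv2.INTER_CUBIC)[:,:,::-1])
E
```

```text
handle top ((470.9482116699219, 210.40267944335938), (96.77986907958984, 21.773651123046875), 13.948653221130371) [-70.62524252 -12.19728345] [26.12263016  9.75096152]
(374, 139, 102, 139) [ -72.4 -163.3] [ 81.3 -55.1]
(234, 133, 43, 132) [-57.2  51.6] [86.8 90.3]
(282, 128, 84, 139) [-59.3 -45. ] [91.7 41. ]
steel (422, 224, 18, 50) [ -65.6 -129.6] [  -7.4 -115.7]
steel (429, 188, 20, 30) [   0.4 -135.4] [  31.9 -115.9]
steel (387, 151, 72, 18) [  52.6 -140.6] [ 69.7 -67.7]
steel (291, 141, 62, 42) [ 37.7 -31.4] [79.2 31.4]
steel (242, 139, 25, 128) [-58.   59.3] [81.  81.1]
```

View pics/w8c.png

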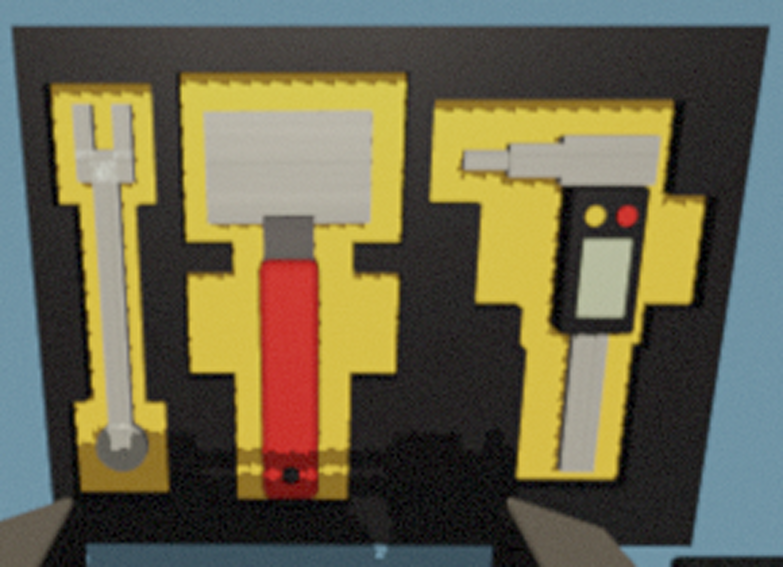

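View pics/t8.png

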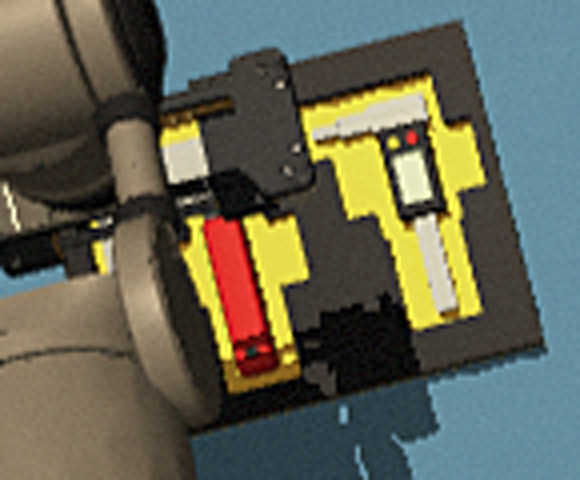

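The checks agree: the handle runs from -71 to +26 mm in a slot starting at -80, the blade ends near 79 against 92 mm at the front, and there are margins on both sides. The top view shows a clear gap behind both tools.

```bash
python3 -c "
from plant import order
print(order.close_job())"
```

```text
the job is handed in; nothing more can be done
None
```

I put the caliper and then the red-handled scraper back in their own cut-outs and handed the job in at about 17 s of the 58 s allowed. No verdict was reported.

- **Placing:** I lowered each tool to the cut-out's floor before letting go. The force reading at contact was about 6 N for both, and the fingers opened only a little, so they stayed inside the scoops.
- **Last checks:** The wrist, scene and top views show both tools flat, display and handle up, with yellow floor visible around them. The spanner is still in its place, and the gripper was about 200 mm clear of the tray with no contact force.
- **Small disagreements:** In the front views the scraper's handle seemed to touch the rear end of its slot. Casting the points at the right heights gave about 9 mm of room there. The top view suggests a little less, about 6 mm. The scraper also sits perhaps 3 mm behind its ideal position, within the 10 mm allowance.

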